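Draw a cylinder's piston rod to mid-stroke and hold it

ROBOT

A 7-joint arm with a two-finger parallel gripper is mounted at the origin on the work surface. World frame = base frame: x ahead of the robot, y to its left, z up, the work surface at z = 0. Lengths are in m, angles in rad, forces in N, time in s.
With the tool pointing down it reaches from about 0.4 to 0.925 m from the base axis. Payload 5.6 kg.
Tool frame: the origin (TCP) lies midway between the tips of the shut fingers; the grasp point (between the pads) lies manip.grasp_offset behind it (manip.grasp_offset is the distance from the TCP to the grasp point, in m); z points along the fingers, y is the direction in which the jaws open and shut (so a half turn about z gives the same grasp; the last joint's range is limited). The gripper opens to 85 mm and grips with 20 to 120 N. Pads are 22 mm wide; open, the fingers measure 114 mm over their backs; the gripper's body (76 mm by 85 mm) begins 54 mm behind the grasp point. The pads swing forward as they close: fully open they stand 13 mm farther back than shut.
Start: joints at [1.153, 0.468, -0.012, 1.603, 0.006, 1.071, -0.056], TCP at [0.238, -0.605, 0.231] pointing down, gripper open.
Joint ranges: [-2.53, 2.53], [-0.31, 2.02], [-1.57, 1.55], [0.28, 2.44], [-1.29, 4.43], [0.15, 1.84], [-2.92, 2.92]. Speed limits (rad/s): [2.57, 2.57, 3.14, 3.14, 3.14, 3.14, 3.14].

INTERFACE

Orientations are given as a unit quaternion [x, y, z, w].
In Python, from bench import manip gives the robot as it stands.
- The arm moves only by the tool servo_tool, never from a script. Its argument "commands" is a list of rows, each a list of 3 entries, a list of its own where there are three numbers: the shift along the tool's x, y, z in mm, then the turn, a rotation vector about the tool's x, y, z in rad, then the opening, from -1 (shut) to 1 (fully open), so that 0 is half open. A call has 1 to 8 rows; each row is the pose to reach, as a shift and turn from the pose commanded when the call began, along the tool's axes at that moment; what a row does not reach only later rows make up. A row lasts 1/10 s, in which the tool goes at most 50 mm and 8.59 degrees, less where a joint would pass 70% of its speed; a pose out of reach is approached as far as the arm can. A call with a gripper value outside its range is refused whole. The fingers move at their own pace and stop on an object; "force" is the grip in N (left out, the last holds). Time passes only in rows, so rows that repeat a pose let the fingers close. It gives the time, the measured TCP pose, the force and the opening at its end, in the units of the state.
- manip.sense(): the state, without advancing time (a new reading comes with each control period).
- manip.camera(name): name is "side" or "top"; returns the picture (480x640x3 uint8, blue, green, red); there is no depth.
- manip.camera_info(name): a dict with "intrinsics" (3x3 intrinsics, pixels), "k1" (the pictures are not rectified: a ray, as slopes to the right and down, at radius r is drawn at 1 + k1 r^2 times it, then the intrinsics apply), "R" (3x3) and "t" (3): a world point X has camera coordinates R X + t. Camera axes: x right, y down, z forward; pixel columns grow to the right and rows downward; lengths in m; the calibration is good to about 2 mm. A picture is of the moment at which its call begins. camera_info takes no time and is no camera call.
- manip.finish_job(): hands the job in, once; it reports no verdict.
The state is a dict: "t": time; "joint_positions": joint angles; "qd": joint speeds; "joint_efforts": joint torques, N m; "position": TCP position; "orientation": TCP orientation; "ft_force": force on the tool from outside, world axes, zero at the start; "moment": the same for the moment, N m; "gripper_width": opening from 0.0 (shut) to 1.0 (fully open).
Only numpy, scipy, OpenCV 4.12 (cv2) and the standard library are available. Lean on these libraries where they do the work, as an engineer would, in place of code of your own. Each camera call takes 0.05 s, during which the arm holds its last target.

TASK

The position switch of the small air cylinder in the guarded test rig is about to be set at mid-stroke, with the air off. Swing the rig's clear guard door wide open by its handle, to about square or beyond, then take the piston rod by its fork end, draw it straight out of the cylinder by 40 mm, half its stroke, without forcing it sideways in its bore, and finish while still holding it there against its return spring. Leave the door open, and leave everything else on the bench where it lies.

Things in the scene. Friction and masses are not known exactly. Their poses are not given: they have to be found in the camera images.
- rig: Test rig bolted to the bench: grey base plate 340 x 280 x 20 mm, on it a low roofless guard (clear panels, aluminium posts; 250 mm wide outside, 210 mm inside, 310 mm deep, top 130 mm above the bench) round a horizontal air cylinder. Origin: bench level, middle of the doorway; x points into the rig along the cylinder, y to the hinge side, z up. Yaw within 0.25 rad.
- guard_door (a joint): Angle of the guard door (rad): 0 closed, 1.57 square to the front, stop at 1.9. Upright hinge; it swings out to the rig's -x and stays where it is left (friction 0.15 N m). At the start closed or up to 0.12 ajar. Aluminium frame 12 mm thick with a clear pane, 206 mm wide, from 25 to 129 mm above the bench.
- door_hinge (a point): Point on the door's upright hinge line, at the rig's left front corner (rig x = 0, y = +104 mm), 77 mm above the bench. Its axes turn with the door: -y runs along the door to its free edge, -x out of its front face.
- door_handle (a point): The door's handle: black upright round bar 12 mm thick, 82 mm long, its upper half free, its lower half on one stand-off bracket (12 mm wide, from 49 to 75 mm above the bench). Origin: middle of the bar, 86 mm above the bench (top end 127 mm), 35 mm in front of the door's front face, 177 mm along the door from the hinge line. Axes as the door's.
- bore_mouth (a point): Centre of the rod's bore in the front face of the air cylinder (square aluminium body 54 x 54 mm, 185 mm long, fixed in the rig), 100 mm above the bench, 83 mm behind the closed door's front face; x points along the bore into the cylinder, the rod comes out along -x. Bore 17 mm wide, 30 mm long; a piston guides the rod's inner end.
- piston_rod: The piston rod, loose in the cylinder: steel rod 16 mm thick with a square steel fork 20 x 20 mm, 40 mm long, on its end and a 23 mm lock nut, 8 mm long, behind the fork. Origin: centre of the fork, 100 mm above the bench; x along the rod into the cylinder. Home, the origin is 38 mm in front of the cylinder's front face and 45 mm behind the closed door's front face.
- fork_tip (a point): Middle of the fork's front end, 20 mm in front of the rod's origin. The fork can be held by its two upright sides from above. The rod slides 80 mm from home to full out. A spring pulls it home with 4 N at the start and 7 N at 40 mm, friction adds about 3 N, and it springs back when let go. The rod weighs 0.35 to 0.55 kg.
- spanner: Bystander: open-ended spanner, 150 mm, lying on the base plate left of the cylinder. Origin: its underside.
- silencer: Bystander: small brass silencer, 16 mm wide, 31 mm high, standing on the base plate right of the cylinder.
- caliper: Bystander: steel caliper with a black slide, 200 mm, lying flat on the bench in front of the rig to the right.
- spare_cylinder: Bystander: a smaller spare air cylinder, 210 mm, lying loose on the bench right of the rig. Not the one to work on.
- screwdriver: Bystander: black screwdriver, 200 mm, lying on the bench at the left.
- fittings_tray: Bystander: grey divided tray, 160 x 110 x 40 mm, left of the rig.
- oil_bottle: Bystander: small white oil bottle, 130 mm high, at the left behind the tray.
Mind the look-alikes: they are no part of the job. What is shaped like the piston_rod but blue is not meant.

How it is judged:
By the outcome, as a careful person would: the job done as asked, in the order asked, and still so for the second after the job is handed in, while the arm keeps its last pose, push and grip.
It also fails if it takes over 54 s, if anything falls off the work surface, if the arm or the gripper's body presses on something with over 40 N, if the wrist force passes 120 N, or if a joint passes its speed limit or range.

## Working session

There is one attempt and no reset: what is moved stays moved. The work goes in short steps, Python scripts to look and compute and a tool call to move; the robot and the scene stay as the last step left them, time stands still between calls to the robot, and variables do not carry over. Pictures are saved under pics/ and viewed, and the job is handed in when it is done.

Besides the shell and the picture viewer there is one more tool, called after ">>>" by a JSON object that holds its "op" and its "data". servo_tool: Moves the arm, as the interface text tells. Its arguments: {"type":"object","properties":{"commands":{"type":"array","items":{"type":"array"}},"force":{"type":"number"}},"required":["commands"]}

```bash
mkdir -p pics; ls; python3 - <<'E'
from bench import manip
import cv2
for n in("side","top"):
    cv2.imwrite(f"pics/{n}0.png",manip.camera(n)); i=manip.camera_info(n); print(n,i)
print(manip.sense()); print(manip.grasp_offset)
E
```

```text
pics
side {'intrinsics': array([[528.1095371 ,   0.        , 312.16360825],
       [  0.        , 528.1095371 , 242.465081  ],
       [  0.        ,   0.        ,   1.        ]]), 'k1': -0.13220174456090272, 'R': array([[-0.98311642, -0.18242482,  0.01425834],
       [-0.11033164,  0.5288206 , -0.84153176],
       [ 0.14597617, -0.82889683, -0.54001944]]), 't': array([0.48910403, 0.18500022, 1.19871535])}
top {'intrinsics': array([[510.74197001,   0.        , 323.8230967 ],
       [  0.        , 510.74197001, 233.17680647],
       [  0.        ,   0.        ,   1.        ]]), 'k1': -0.11513171612621952, 'R': array([[ 0.01110288, -0.99993511, -0.00254941],
       [-0.99493484, -0.01079255, -0.09994088],
       [ 0.09990688,  0.00364613, -0.99499011]]), 't': array([-0.08644974,  0.52562711,  1.2663605 ])}
{'t': 0.1, 'joint_positions': array([ 1.15297836,  0.46828388, -0.01156551,  1.6035372 ,  0.00599206,
        1.07140646, -0.05634519]), 'qd': array([-1.07481054e-03, -2.51752776e-03,  1.33184821e-03, -2.40338294e-03,
       -1.24342379e-03,  6.38250565e-04,  2.74146142e-05]), 'joint_efforts': array([ 2.12642117e-04, -5.33527350e+01,  2.13638856e-02, -2.51969343e+01,
        1.15751463e-02,  4.26725965e-03, -9.78575002e-06]), 'position': array([ 0.23770143, -0.60443513,  0.23043462]), 'orientation': array([ 9.82503627e-01,  1.86241733e-01, -2.10356929e-04, -7.72304766e-04]), 'ft_force': array([-0.76965649,  0.55692659, -0.28025132]), 'moment': array([-0.02858243,  0.00182811,  0.04764797]), 'gripper_width': 1.0016905325762844}
0.0187
```

View pics/top0.png

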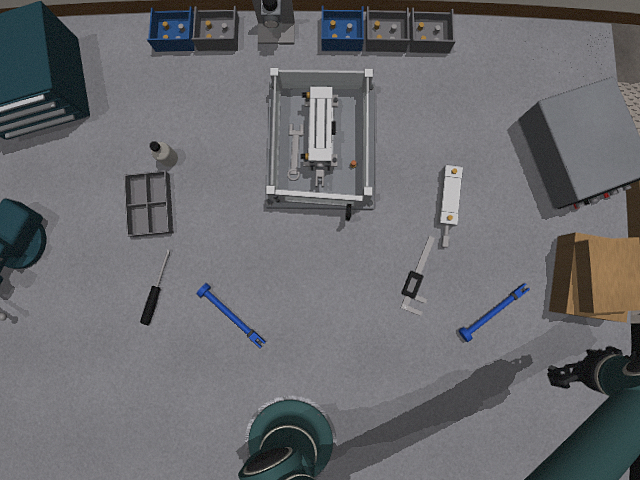

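View pics/side0.png

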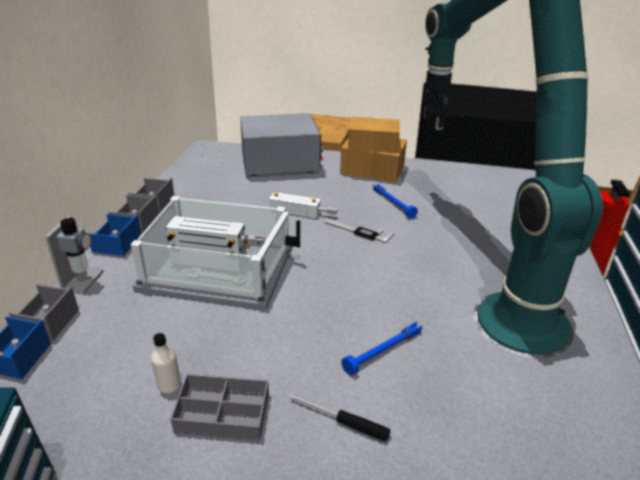

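The top view shows the rig at about (320,140). The black door handle is at about (348,212), on the robot side, and the fork is at about (320,178). The blue rods at (230,315) and (495,312) and the spare cylinder at (450,205) are look-alikes. The one meant is the steel fork inside the guard, and I'll confirm it in an enlarged crop.

```bash
python3 - <<'E'
import cv2
a=cv2.imread("pics/top0.png")[60:225,255:390]
cv2.imwrite("pics/c1.png",cv2.resize(a,None,fx=3.6,fy=3.6,interpolation=cv2.INTER_CUBIC))
a=cv2.imread("pics/side0.png")[180:310,130:320]
cv2.imwrite("pics/c2.png",cv2.resize(a,None,fx=4,fy=4,interpolation=cv2.INTER_CUBIC))
E
```

```text
(no output)
```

View pics/c1.png

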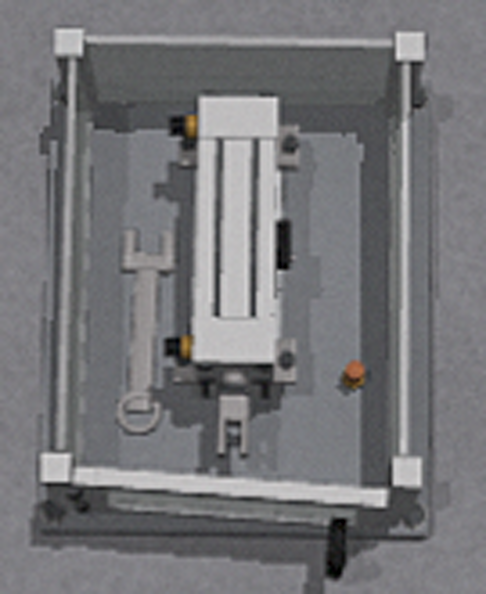

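View pics/c2.png

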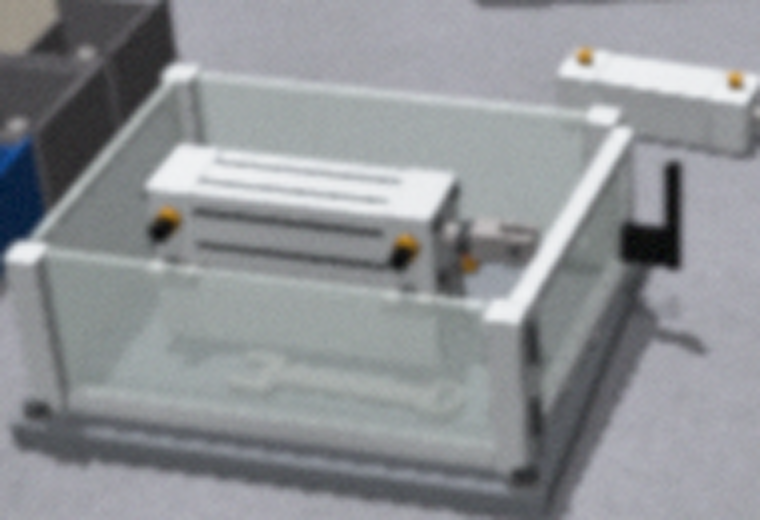

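```bash
cat > h.py <<'E'
from bench import manip
import numpy as np, cv2
def cal(n):
    i=manip.camera_info(n); k=i["k1"]
    return i["intrinsics"],np.array([k,0,0,0.]),np.array(i["R"]),np.array(i["t"])
def ray(n,uv):
    K,d,R,t=cal(n); p=cv2.undistortPoints(np.array([[uv]],float),K,d)[0,0]
    return -R.T@t, R.T@np.array([p[0],p[1],1])
def onz(n,uv,z):
    c,v=ray(n,uv); return c+v*(z-c[2])/v[2]
def proj(n,X):
    K,d,R,t=cal(n); return cv2.projectPoints(np.atleast_2d(X).astype(float),cv2.Rodrigues(R)[0],t,K,d)[0][:,0]
def tri(uv1,uv2):
    A=[];b=[]
    for n,uv in(("top",uv1),("side",uv2)):
        c,v=ray(n,uv); v/=np.linalg.norm(v); P=np.eye(3)-np.outer(v,v);A.append(P);b.append(P@c)
    return np.linalg.lstsq(np.vstack(A),np.hstack(b),rcond=None)
E
python3 - <<'E'
from h import *
T=lambda u,v:(255+(u+.5)/3.6-.5,60+(v+.5)/3.6-.5)
S=lambda u,v:(130+(u+.5)/4-.5,180+(v+.5)/4-.5)
P={k:onz("top",T(*p),.13) for k,p in dict(bl=(68,41),br=(410,45),fl=(56,467),fr=(407,470)).items()}
for k in P: print(k,P[k].round(4))
for k,p in dict(bl=(27,252),br=(180,73),fl=(502,309),fr=(603,116)).items(): print('side',k,onz("side",S(*p),.13).round(4))
print("fork tip",onz("top",T(232,455),.11),"root",onz("top",T(234,398),.11))
print("cyl front top",onz("top",T(195,361),.127),onz("top",T(276,362),.127), "back",onz("top",T(200,98),.127),onz("top",T(277,98),.127))
print("door edge top back/front",onz("top",T(386,490),.129),onz("top",T(78,475),.129))
print("handle top side",onz("side",S(672,163),.127),"top cands",onz("top",T(337,525),.127),onz("top",T(335,572),.045),onz("top",T(337,525),.045),onz("top",T(335,572),.127))
E
```

```text
bl [0.9119 0.0459 0.13  ]
br [ 0.9112 -0.1855  0.13  ]
fl [0.6183 0.0462 0.13  ]
fr [ 0.6187 -0.183   0.13  ]
side bl [0.9106 0.0477 0.13  ]
side br [ 0.9105 -0.1806  0.13  ]
side fl [0.6204 0.0475 0.13  ]
side fr [ 0.6167 -0.1802  0.13  ]
fork tip [ 0.63128046 -0.06839504  0.11      ] root [ 0.66992855 -0.06925466  0.11      ]
cyl front top [ 0.69072903 -0.04347468  0.127     ] [ 0.69059946 -0.0968613   0.127     ] back [ 0.8727973  -0.04402225  0.127     ] [ 0.87329894 -0.09590697  0.127     ]
door edge top back/front [ 0.60552086 -0.16939279  0.129     ] [0.61334685 0.03181859 0.129     ]
handle top side [ 0.56155826 -0.13535827  0.127     ] top cands [ 0.58237564 -0.13763148  0.127     ] [ 0.56213477 -0.14004912  0.045     ] [ 0.59517166 -0.1412456   0.045     ] [ 0.55147634 -0.13651242  0.127     ]
```

The crop confirms it. The grey steel fork sits on the fixed cylinder inside the guard (tip at crop (232,455)), so neither the blue rods nor the spare cylinder is meant. The rig's yaw is about 0 and its centreline is at y≈-0.070. The bore mouth is at x≈0.691 and the fork centre at x≈0.653. The handle is at about (0.559,-0.138), with the door about 0.08 rad ajar.

```bash
cat >> h.py <<'E'
from scipy.spatial.transform import Rotation as Ro
def go(p,yaw,frm=None):
    s=manip.sense(); q=Ro.from_quat(s["orientation"]); p0=s["position"]
    tgt=Ro.from_matrix(np.array([[np.cos(yaw),np.sin(yaw),0],[np.sin(yaw),-np.cos(yaw),0],[0,0,-1]]))
    print("shift mm",(q.inv().apply(np.array(p)-p0)*1000).round(1),"turn",(q.inv()*tgt).as_rotvec().round(3))
def st():
    s=manip.sense(); R=Ro.from_quat(s["orientation"]).as_matrix()
    print("t",s["t"],"pos",s["position"].round(4),"yaw",round(np.arctan2(R[1,0],R[0,0]),3),"z",R[:,2].round(3),"F",s["ft_force"].round(2),"M",s["moment"].round(2),"w",round(s["gripper_width"],3),"q7",s["joint_positions"].round(2))
E
python3 - <<'E'
from h import *
# hinge geometry: closed door front face x=.608
st(); go((.559,-.138,.20),3.06)
for a in (0,.04,.06,.08,.1,.12):
  for hx in (.608,.614):
    c,s=np.cos(a),np.sin(a); h=np.array([hx,.0345])
    off=.035+(hx-.608)
    hp=h+.177*np.array([-s,-c])+off*np.array([-c,s])
    print(a,hx,hp.round(4),proj("top",[*hp,.127]).round(1),proj("side",[*hp,.127]).round(1),proj("top",[*hp,.045]).round(1))
print("obs side top of bar",130+672/4,180+163/4)
E
```

```text
t 0.1 pos [ 0.2377 -0.6044  0.2304] yaw 0.375 z [-0.001  0.001 -1.   ] F [-0.77  0.56 -0.28] M [-0.03  0.    0.05] w 1.002 q7 [ 1.15  0.47 -0.01  1.6   0.01  1.07 -0.06]
shift mm [ 469.7 -316.4   30.9] turn [-1.000e-03 -2.000e-03 -2.685e+00]
0 0.608 [ 0.573  -0.1425] [[350.3 209.5]] [[293.8 218.5]] [[348.7 214.2]]
0 0.614 [ 0.573  -0.1425] [[350.3 209.5]] [[293.8 218.5]] [[348.7 214.2]]
0.04 0.608 [ 0.5659 -0.141 ] [[349.6 212.4]] [[296.4 219.1]] [[348.1 217. ]]
0.04 0.614 [ 0.566  -0.1407] [[349.5 212.4]] [[296.4 219.1]] [[348. 217.]]
0.06 0.608 [ 0.5624 -0.1401] [[349.2 213.9]] [[297.7 219.4]] [[347.7 218.4]]
0.06 0.614 [ 0.5625 -0.1397] [[349.1 213.9]] [[297.6 219.5]] [[347.6 218.4]]
0.08 0.608 [ 0.559  -0.1391] [[348.8 215.4]] [[298.9 219.7]] [[347.3 219.8]]
0.08 0.614 [ 0.559  -0.1387] [[348.6 215.4]] [[298.9 219.8]] [[347.1 219.8]]
0.1 0.608 [ 0.5555 -0.1381] [[348.4 216.8]] [[300.2 220.1]] [[346.9 221.1]]
0.1 0.614 [ 0.5555 -0.1375] [[348.1 216.8]] [[300.2 220.2]] [[346.7 221.1]]
0.12 0.608 [ 0.5521 -0.137 ] [[347.9 218.3]] [[301.5 220.4]] [[346.5 222.5]]
0.12 0.614 [ 0.5521 -0.1363] [[347.6 218.3]] [[301.4 220.6]] [[346.2 222.5]]
obs side top of bar 298.0 220.75
```

>>> {"op": "servo_tool", "data": {"commands": [[[470,-316,30],[0,0,-2.685],1],[[470,-316,30],[0,0,-2.685],1],[[470,-316,30],[0,0,-2.685],1],[[470,-316,30],[0,0,-2.685],1],[[470,-316,30],[0,0,-2.685],1],[[470,-316,30],[0,0,-2.685],1],[[470,-316,30],[0,0,-2.685],1],[[470,-316,30],[0,0,-2.685],1]]}}

```text
t: 0.9
position: [0.4654, -0.2744, 0.2099]
orientation: [0.704, 0.711, -0.0, -0.0]
ft_force: [0.8, -0.0, -0.5]
gripper_width: 1.001
```

```bash
python3 -c "
from h import *
st(); go((.560,-.139,.20),3.06)"
```

```text
t 0.9 pos [ 0.4654 -0.2744  0.2099] yaw 1.581 z [-0. -0. -1.] F [ 0.82 -0.04 -0.51] M [ 0.02 -0.07 -0.01] w 1.001 q7 [ 0.8   0.34 -0.4   1.87  0.16  0.96  0.34]
shift mm [134.4  95.9   9.9] turn [-0.    -0.    -1.479]
```

>>> {"op": "servo_tool", "data": {"commands": [[[134,96,10],[0,0,-1.48],1],[[134,96,10],[0,0,-1.48],1],[[134,96,10],[0,0,-1.48],1],[[134,96,10],[0,0,-1.48],1],[[134,96,10],[0,0,-1.48],1],[[134,96,10],[0,0,-1.48],1],[[134,96,10],[0,0,-1.48],1],[[134,96,10],[0,0,-1.48],1]]}}

```text
t: 1.7
position: [0.56, -0.1417, 0.1996]
orientation: [0.179, 0.984, -0.0, -0.0]
ft_force: [0.1, 0.6, -0.3]
gripper_width: 1.003
```

```bash
python3 -c "
from h import *
st(); go((.560,-.139,.088),3.06)"
```

```text
t 1.7 pos [ 0.56   -0.1417  0.1996] yaw 2.781 z [-0.001  0.    -1.   ] F [ 0.12  0.57 -0.32] M [ 0.01  0.01 -0.  ] w 1.003 q7 [ 0.71  0.48 -0.68  1.78  0.35  1.01  1.1 ]
shift mm [  0.8   2.6 111.6] turn [-0.    -0.001 -0.279]
```

>>> {"op": "servo_tool", "data": {"commands": [[[1,2,0],[0,0,-0.279],1],[[1,2,0],[0,0,-0.279],1],[[1,2,40],[0,0,-0.279],1],[[1,2,80],[0,0,-0.279],0.6],[[1,2,111],[0,0,-0.279],0.6],[[1,2,111],[0,0,-0.279],0.6]]}}

```text
t: 2.3
position: [0.5565, -0.1393, 0.0848]
orientation: [0.044, 0.999, 0.001, -0.004]
ft_force: [-0.3, 0.7, 1.1]
gripper_width: 0.798
```

```bash
python3 -c "
from h import *
st()
for n,(x,y,w,h) in dict(top=(255,60,135,165),side=(130,130,200,180)).items():
  a=manip.camera(n)[y:y+h,x:x+w]; cv2.imwrite(f'pics/{n}1.png',cv2.resize(a,None,fx=3.3,fy=3.3,interpolation=cv2.INTER_CUBIC))
"
```

```text
t 2.3 pos [ 0.5565 -0.1393  0.0848] yaw 3.054 z [-0.009  0.002 -1.   ] F [-0.29  0.74  1.07] M [-0.02 -0.04  0.02] w 0.798 q7 [ 0.68  0.64 -0.65  1.86  0.52  0.83  1.24]
```

View pics/side1.png

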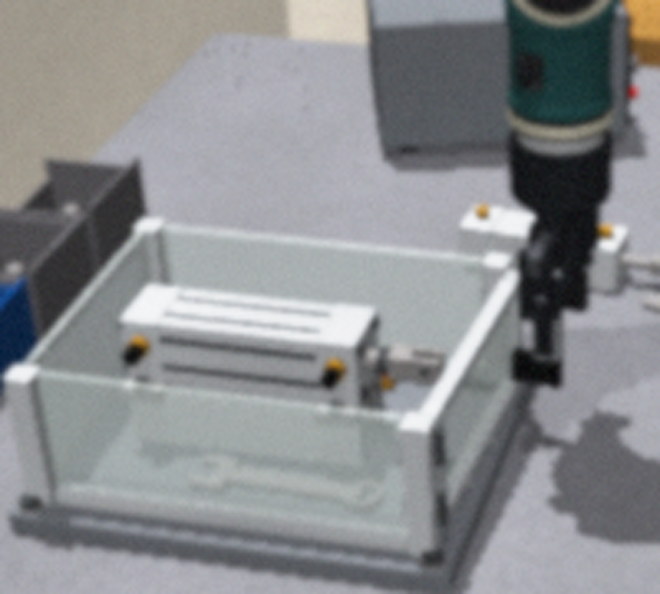

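View pics/top1.png

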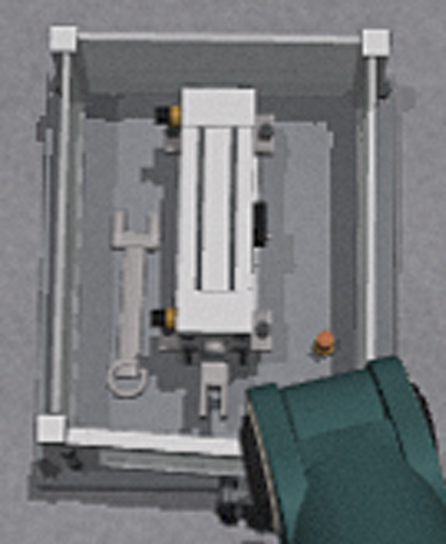

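The side view shows the fingers straddling the bar just above its bracket at crop (540,370). The top view shows the arm over the door's right end. I'm closing on the bar.

>>> {"op": "servo_tool", "data": {"commands": [[[0,0,0],[0,0,0],-1],[[0,0,0],[0,0,0],-1],[[0,0,0],[0,0,0],-1],[[0,0,0],[0,0,0],-1],[[0,0,0],[0,0,0],-1],[[0,0,0],[0,0,0],-1]], "force": 30}}

```text
t: 3.0
position: [0.5616, -0.1369, 0.0904]
orientation: [0.043, 0.999, 0.001, 0.002]
ft_force: [0.4, 5.8, 2.7]
gripper_width: 0.127
```

```bash
python3 -c "
from h import *
st()
h=np.array([.608,.0345])
s=manip.sense();q=Ro.from_quat(s['orientation']);p0=s['position']
r=p0[:2]-h; L=np.hypot(*r); a0=np.arctan2(r[1],r[0]); print(L,np.hypot(.177,.035),a0)
# -> door angle
off=np.arctan2(.035,.177); print('door',-np.pi/2-a0-off)
for d in np.arange(.1,1.65,.1):
  p=h+L*np.array([np.cos(a0-d),np.sin(a0-d)]); v=q.inv().apply([*(p-p0[:2]),0])*1000
  print(round(d,2),p.round(3),v.round(1))
"
```

```text
t 3.0 pos [ 0.5616 -0.1369  0.0904] yaw 3.056 z [ 0.003  0.003 -1.   ] F [0.37 5.85 2.69] M [ 1.13 -0.22 -0.04] w 0.127 q7 [ 0.68  0.64 -0.66  1.85  0.51  0.83  1.24]
0.17756286611968425 0.1804272706660498 -1.835390318290559
door 0.06937234126470601
0.1 [ 0.545 -0.131] [17.3  4.  -0. ]
0.2 [ 0.528 -0.124] [34.1  9.7 -0.1]
0.3 [ 0.513 -0.116] [50.2 17.1 -0.1]
0.4 [ 0.498 -0.105] [65.6 26.1 -0.1]
0.5 [ 0.485 -0.094] [79.9 36.5 -0.1]
0.6 [ 0.473 -0.081] [93.2 48.3 -0.2]
0.7 [ 0.462 -0.067] [105.2  61.4  -0.2]
0.8 [ 0.453 -0.052] [ 1.158e+02  7.560e+01 -1.000e-01]
0.9 [ 0.445 -0.036] [ 1.249e+02  9.080e+01 -1.000e-01]
1.0 [ 0.439 -0.019] [ 1.325e+02  1.069e+02 -1.000e-01]
1.1 [ 0.434 -0.002] [ 1.385e+02  1.236e+02 -1.000e-01]
1.2 [0.431 0.016] [142.8 140.8  -0. ]
1.3 [0.43  0.033] [145.3 158.4  -0. ]
1.4 [0.431 0.051] [146.  176.1   0. ]
1.5 [0.434 0.069] [1.450e+02 1.938e+02 1.000e-01]
1.6 [0.438 0.086] [1.422e+02 2.114e+02 2.000e-01]
```

>>> {"op": "servo_tool", "data": {"commands": [[[9,2,0],[0,0,0.05],-1],[[18,4,0],[0,0,0.1],-1],[[35,10,0],[0,0,0.2],-1],[[51,17,0],[0,0,0.3],-1],[[66,26,0],[0,0,0.4],-1],[[81,37,0],[0,0,0.5],-1],[[94,49,0],[0,0,0.6],-1],[[94,49,0],[0,0,0.6],-1]]}}

```text
t: 3.8
position: [0.4714, -0.0796, 0.0904]
orientation: [0.336, 0.942, 0.001, 0.002]
ft_force: [2.9, 3.6, -0.7]
gripper_width: 0.131
```

```bash
python3 -c "
from h import *
st()
h=np.array([.608,.0355])
s=manip.sense();q=Ro.from_quat(s['orientation']);p0=s['position']
r=p0[:2]-h; L=np.hypot(*r); a0=np.arctan2(r[1],r[0]); print(L)
off=np.arctan2(.035,.177); print('door',-np.pi/2-a0-off)
for d in np.arange(.1,1.2,.1):
  p=h+.179*np.array([np.cos(a0-d),np.sin(a0-d)]); v=q.inv().apply([*(p-p0[:2]),0])*1000
  print(round(d,2),p.round(3),v.round(1))
"
```

```text
t 3.8 pos [ 0.4714 -0.0796  0.0904] yaw 2.455 z [ 0.004  0.001 -1.   ] F [ 2.85  3.57 -0.69] M [ 0.71 -0.52  0.04] w 0.131 q7 [ 0.56  0.46 -0.55  2.09  0.38  0.68  0.64]
0.17860330266514823
door 0.6752723606669917
0.1 [ 0.46  -0.066] [17.5  3.8 -0. ]
0.2 [ 0.451 -0.05 ] [34.4  9.6 -0.1]
0.3 [ 0.443 -0.034] [50.6 17.2 -0.1]
0.4 [ 0.437 -0.017] [66.  26.3 -0.1]
0.5 [ 0.433 -0.   ] [80.4 36.9 -0.1]
0.6 [0.43  0.018] [93.7 48.9 -0.1]
0.7 [0.429 0.035] [ 1.057e+02  6.210e+01 -1.000e-01]
0.8 [0.43  0.053] [116.4  76.5  -0. ]
0.9 [0.433 0.071] [125.5  91.9  -0. ]
1.0 [0.437 0.088] [133.1 108.1   0. ]
1.1 [0.443 0.105] [1.39e+02 1.25e+02 1.00e-01]
```

>>> {"op": "servo_tool", "data": {"commands": [[[18,4,0],[0,0,0.1],-1],[[35,10,0],[0,0,0.2],-1],[[51,17,0],[0,0,0.3],-1],[[66,26,0],[0,0,0.4],-1],[[80,37,0],[0,0,0.5],-1],[[94,49,0],[0,0,0.6],-1],[[106,62,0],[0,0,0.7],-1],[[106,62,0],[0,0,0.7],-1]]}}

```text
t: 4.6
position: [0.4284, 0.035, 0.0903]
orientation: [0.639, 0.769, 0.0, 0.0]
ft_force: [-2.8, 0.8, 10.6]
gripper_width: 0.126
```

```bash
python3 -c "
from h import *
st()
h=np.array([.608,.0355])
s=manip.sense();q=Ro.from_quat(s['orientation']);p0=s['position']
r=p0[:2]-h; L=np.hypot(*r); a0=np.arctan2(r[1],r[0]); print(L)
off=np.arctan2(.035,.177); print('door',-np.pi/2-a0-off+2*np.pi)
for d in np.arange(.1,.6,.1):
  p=h+.179*np.array([np.cos(a0-d),np.sin(a0-d)]); v=q.inv().apply([*(p-p0[:2]),0])*1000
  print(round(d,2),p.round(3),v.round(1))
"
```

```text
t 4.6 pos [0.4284 0.035  0.0903] yaw 1.756 z [ 0.001  0.    -1.   ] F [-2.81  0.83 10.62] M [0.08 0.75 0.06] w 0.126 q7 [ 0.21  0.37 -0.42  2.21  0.26  0.61 -0.22]
0.17963130538159983
door 7.656184349624074
0.1 [0.43  0.053] [17.3  4.7  0. ]
0.2 [0.432 0.071] [34.2 10.6  0. ]
0.3 [0.437 0.088] [50.5 18.1  0. ]
0.4 [0.443 0.105] [65.9 27.2  0. ]
0.5 [0.451 0.121] [80.3 37.7  0. ]
```

>>> {"op": "servo_tool", "data": {"commands": [[[17,5,0],[0,0,0.1],-1],[[34,10,0],[0,0,0.2],-1],[[50,18,0],[0,0,0.3],-1],[[56,21,0],[0,0,0.34],-1],[[56,21,0],[0,0,0.34],-1]]}}

```text
t: 5.1
position: [0.4375, 0.0942, 0.0903]
orientation: [0.759, 0.651, -0.0, -0.001]
ft_force: [-9.2, 2.8, 15.9]
gripper_width: 0.133
```

>>> {"op": "servo_tool", "data": {"commands": [[[0,0,0],[0,0,0],0],[[0,0,0],[0,0,0],0],[[0,0,0],[0,0,0],0],[[0,0,-35],[0,0,0],0],[[0,0,-75],[0,0,0],0],[[0,0,-115],[0,0,0],0],[[0,0,-115],[0,0,0],0]]}}

```text
t: 5.8
position: [0.4421, 0.0921, 0.2089]
orientation: [0.761, 0.649, 0.004, 0.003]
ft_force: [0.2, 0.5, -0.0]
gripper_width: 0.497
```

```bash
python3 -c "
from h import *
st(); go((.57,-.07,.205),0); go((.57,-.07,.205),np.pi)
for n,(x,y,w,h) in dict(top=(255,60,180,180),side=(130,130,220,180)).items():
  a=manip.camera(n)[y:y+h,x:x+w]; cv2.imwrite(f'pics/{n}2.png',cv2.resize(a,None,fx=3.3,fy=3.3,interpolation=cv2.INTER_CUBIC))
"
```

```text
t 5.8 pos [0.4421 0.0921 0.2089] yaw 1.413 z [ 0.01   0.001 -1.   ] F [ 0.16  0.53 -0.05] M [ 0.04 -0.    0.01] w 0.497 q7 [ 0.09  0.19 -0.41  2.08  0.1   0.89 -0.53]
shift mm [-139.9  151.8    4.9] turn [ 0.006 -0.009  1.413]
shift mm [-139.9  151.8    4.9] turn [ 0.009  0.006 -1.729]
```

View pics/side2.png

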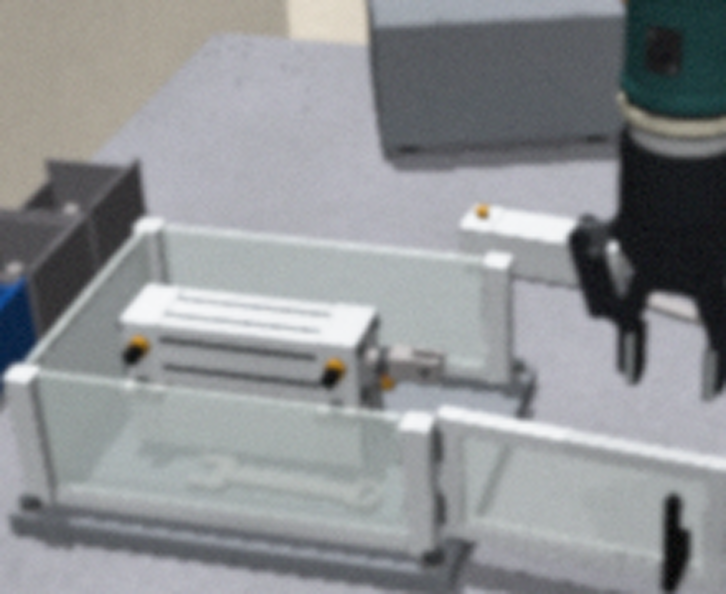

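View pics/top2.png

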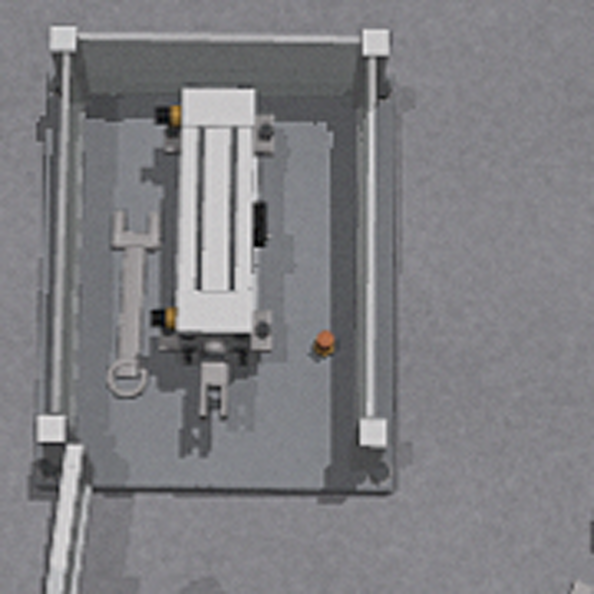

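The door now stands about 1.68 rad open, seen in the top crop running from (75,445) to (50,590), and the gripper is clear of it. The fork shows at top crop (201–228, 362–418). Next I measure it.

```bash
python3 -c "
from h import *
T=lambda u,v:(255+(u+.5)/3.3-.5,60+(v+.5)/3.3-.5)
for nm,p,z in [('tipL',(201,418),.11),('tipR',(228,418),.11),('rootL',(202,364),.11),('rootR',(228,364),.11),('cfl',(176,332),.127),('cfr',(256,332),.127),('cbl',(182,89),.127),('cbr',(256,89),.127)]:
  print(nm,onz('top',T(*p),z).round(4))
S=lambda u,v:(130+(u+.5)/3.3-.5,130+(v+.5)/3.3-.5)
print('proj side fork tip/ root top centre',[((proj('side',[x,-.0695,.11])[0]-[130,130])*3.3).round(0) for x in(.633,.673)])
a=cv2.imread('pics/top2.png')[320:460,140:300]; cv2.imwrite('pics/c3.png',cv2.resize(a,None,fx=4,fy=4))
a=cv2.imread('pics/side2.png')[320:420,340:480]; cv2.imwrite('pics/c4.png',cv2.resize(a,None,fx=4,fy=4))
go((.648,-.07,.205),np.pi)
"
```

```text
tipL [ 0.6305 -0.06    0.11  ]
tipR [ 0.6307 -0.0795  0.11  ]
rootL [ 0.6704 -0.0602  0.11  ]
rootR [ 0.6706 -0.0791  0.11  ]
cfl [ 0.6899 -0.0415  0.127 ]
cfr [ 0.6905 -0.099   0.127 ]
cbl [ 0.8734 -0.0431  0.127 ]
cbr [ 0.8739 -0.0975  0.127 ]
proj side fork tip/ root top centre [array([441., 352.]), array([389., 346.])]
shift mm [-1.262e+02  2.315e+02  2.000e-01] turn [ 0.002  0.002 -1.729]
```

View pics/c3.png

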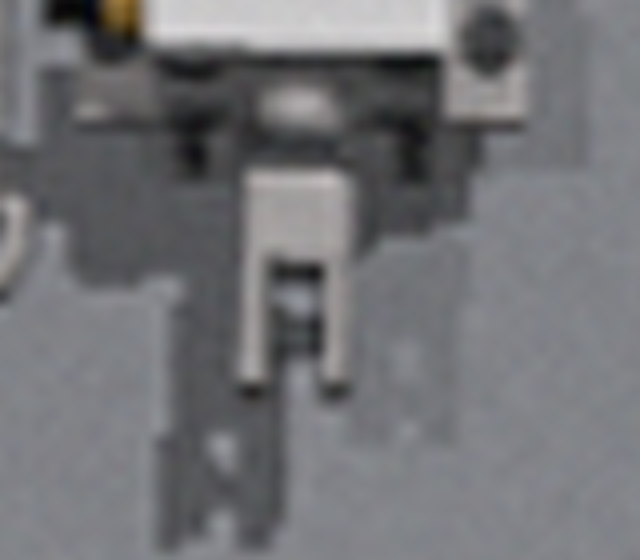

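View pics/c4.png

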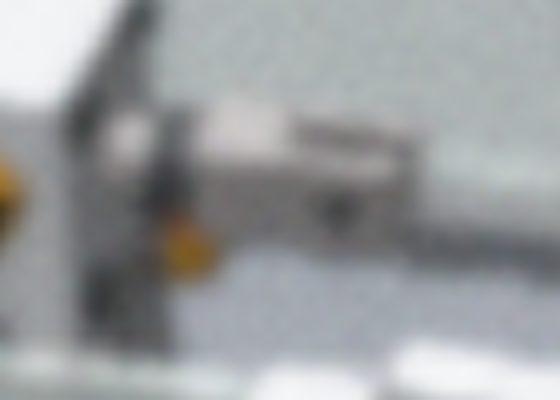

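>>> {"op": "servo_tool", "data": {"commands": [[[-127,231,0],[0,0,-1.73],0.5],[[-127,231,0],[0,0,-1.73],0.5],[[-127,231,0],[0,0,-1.73],0.5],[[-127,231,0],[0,0,-1.73],0.5],[[-127,231,0],[0,0,-1.73],0.5],[[-127,231,0],[0,0,-1.73],0.5],[[-127,231,0],[0,0,-1.73],0.5],[[-127,231,0],[0,0,-1.73],0.5]]}}

```text
t: 6.7
position: [0.6461, -0.0708, 0.2008]
orientation: [0.259, 0.966, -0.0, -0.002]
ft_force: [0.1, 0.3, 0.0]
gripper_width: 0.745
```

>>> {"op": "servo_tool", "data": {"commands": [[[0,0,0],[0,0,-0.53],0.5],[[0,0,0],[0,0,-0.53],0.5],[[0,0,0],[0,0,-0.53],0.5],[[0,0,0],[0,0,-0.53],0.5],[[0,0,0],[0,0,-0.53],0.5],[[0,0,0],[0,0,-0.53],0.5]]}}

```text
t: 7.3
position: [0.6462, -0.0702, 0.2023]
orientation: [0.0, 1.0, 0.0, -0.001]
ft_force: [0.3, 0.8, 0.0]
gripper_width: 0.753
```

```bash
python3 -c "
from h import *
st(); go((.652,-.070,.082),np.pi)"
```

```text
t 7.3 pos [ 0.6462 -0.0702  0.2023] yaw 3.142 z [-0.003  0.001 -1.   ] F [0.31 0.77 0.02] M [0.01 0.01 0.01] w 0.753 q7 [ 0.49  0.59 -0.62  1.6   0.38  1.08  1.34]
shift mm [-6.100e+00  1.000e-01  1.203e+02] turn [ 0.001 -0.003 -0.   ]
```

>>> {"op": "servo_tool", "data": {"commands": [[[-6,0,30],[0,-0.003,0],0.5],[[-6,0,60],[0,-0.003,0],0.5],[[-6,0,90],[0,-0.003,0],0.5],[[-6,0,110],[0,-0.003,0],0.5],[[-6,0,120],[0,-0.003,0],0.5],[[-6,0,120],[0,-0.003,0],0.5],[[-6,0,120],[0,-0.003,0],0.2]]}}

```text
t: 8.0
position: [0.6535, -0.0698, 0.0848]
orientation: [-0.001, 1.0, -0.0, 0.002]
ft_force: [0.4, 0.2, -0.4]
gripper_width: 0.607
```

```bash
python3 -c "
from h import *
st(); go((.652,-.070,.082),np.pi)
for n,(x,y,w,h) in dict(top=(255,60,180,180),side=(130,130,220,180)).items():
  a=manip.camera(n)[y:y+h,x:x+w]; cv2.imwrite(f'pics/{n}3.png',cv2.resize(a,None,fx=3.3,fy=3.3,interpolation=cv2.INTER_CUBIC))
"
```

```text
t 8.0 pos [ 0.6535 -0.0698  0.0848] yaw -3.14 z [ 0.004 -0.    -1.   ] F [ 0.39  0.16 -0.38] M [-0.05  0.03  0.02] w 0.607 q7 [ 0.44  0.73 -0.56  1.66  0.47  0.89  1.27]
shift mm [ 1.6 -0.2  2.8] turn [-0.     0.004  0.002]
```

View pics/side3.png

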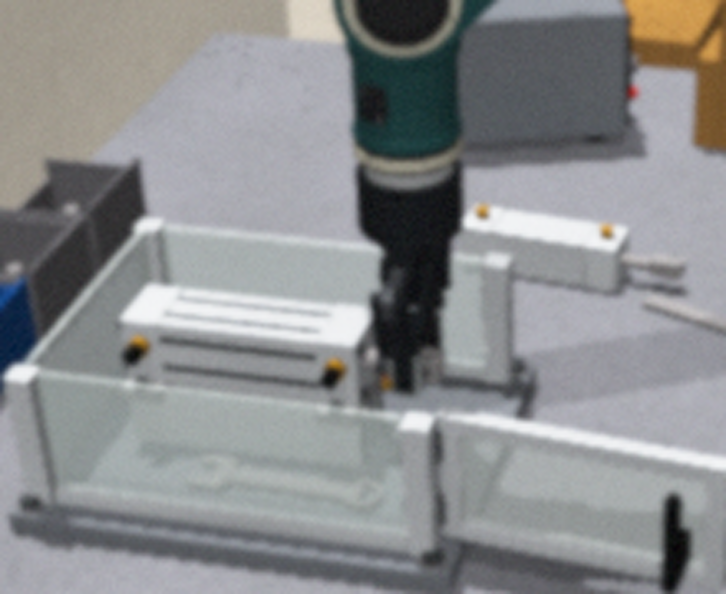

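View pics/top3.png

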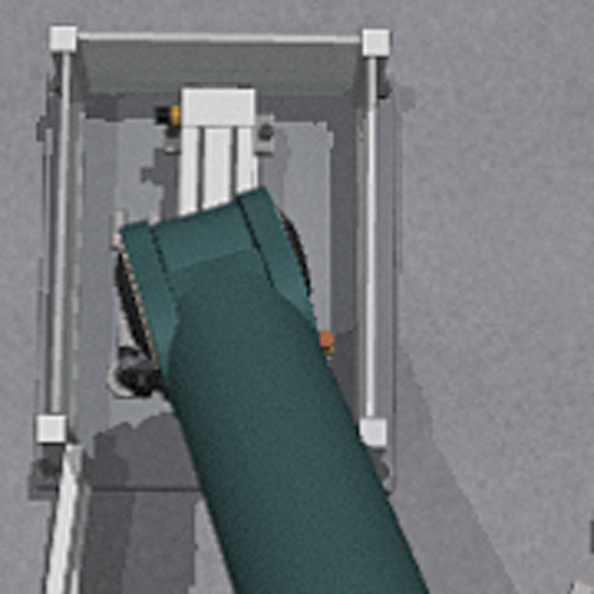

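The side view shows the fingers astride the fork at crop (405,375), behind its tip. The top view is blocked by the wrist. I close gently first so I can check the sideways load.

>>> {"op": "servo_tool", "data": {"commands": [[[0,0,0],[0,0,0],-0.2],[[0,0,0],[0,0,0],-0.35],[[0,0,0],[0,0,0],-1],[[0,0,0],[0,0,0],-1],[[0,0,0],[0,0,0],-1],[[0,0,0],[0,0,0],-1]], "force": 20}}

```text
t: 8.7
position: [0.6534, -0.0669, 0.0853]
orientation: [-0.002, 1.0, 0.002, 0.002]
ft_force: [-2.1, 5.7, 4.1]
gripper_width: 0.23
```

```bash
python3 -c "
from h import *
st()"
```

```text
t 8.7 pos [ 0.6534 -0.0669  0.0853] yaw -3.139 z [ 0.004  0.003 -1.   ] F [-2.1   5.68  4.13] M [ 1.07  0.25 -0.24] w 0.23 q7 [ 0.44  0.73 -0.56  1.66  0.47  0.89  1.27]
```

>>> {"op": "servo_tool", "data": {"commands": [[[0,2,-1],[0,0,0],-1],[[0,3,-2],[0,0,0],-1],[[0,3,-2],[0,0,0],-1],[[0,3,-2],[0,0,0],-1]]}}

```text
t: 9.1
position: [0.6533, -0.0673, 0.086]
orientation: [-0.001, 1.0, -0.0, 0.002]
ft_force: [3.1, 0.4, -3.2]
gripper_width: 0.232
```

```bash
python3 -c "
from h import *
st()"
```

```text
t 9.1 pos [ 0.6533 -0.0673  0.086 ] yaw -3.14 z [ 0.004 -0.    -1.   ] F [ 3.12  0.45 -3.18] M [ 0.13 -0.5   0.05] w 0.232 q7 [ 0.44  0.72 -0.56  1.66  0.47  0.89  1.27]
```

>>> {"op": "servo_tool", "data": {"commands": [[[0,0,0],[0,0,0],-1],[[0,0,0],[0,0,0],-1],[[5,0,0],[0,0,0],-1],[[10,0,0],[0,0,0],-1],[[15,0,0],[0,0,0],-1],[[20,0,0],[0,0,0],-1],[[20,0,0],[0,0,0],-1],[[20,0,0],[0,0,0],-1]], "force": 70}}

```text
t: 9.9
position: [0.6335, -0.0672, 0.0864]
orientation: [-0.001, 1.0, -0.0, 0.002]
ft_force: [5.3, 0.1, -3.5]
gripper_width: 0.215
```

```bash
python3 -c "
from h import *
st()"
```

```text
t 9.9 pos [ 0.6335 -0.0672  0.0864] yaw -3.14 z [ 0.004 -0.    -1.   ] F [ 5.29  0.12 -3.46] M [ 0.1  -0.94  0.02] w 0.215 q7 [ 0.45  0.7  -0.56  1.71  0.47  0.87  1.26]
```

>>> {"op": "servo_tool", "data": {"commands": [[[5,0,0],[0,0,0],-1],[[10,0,0],[0,0,0],-1],[[15,0,0],[0,0,0],-1],[[20,0,0],[0,0,0],-1],[[20,0,0],[0,0,0],-1],[[20,0,0],[0,0,0],-1]]}}

```text
t: 10.5
position: [0.6141, -0.0671, 0.0865]
orientation: [-0.001, 1.0, 0.0, 0.003]
ft_force: [6.2, 0.0, -4.3]
gripper_width: 0.22
```

```bash
python3 -c "
from h import *
st()
for n,(x,y,w,h) in dict(top=(255,60,180,180),side=(130,130,220,180)).items():
  a=manip.camera(n)[y:y+h,x:x+w]; cv2.imwrite(f'pics/{n}4.png',cv2.resize(a,None,fx=3.3,fy=3.3,interpolation=cv2.INTER_CUBIC))
"
```

```text
t 10.5 pos [ 0.6141 -0.0671  0.0865] yaw -3.139 z [ 0.006  0.    -1.   ] F [ 6.22  0.04 -4.26] M [ 0.09 -1.17 -0.04] w 0.22 q7 [ 0.47  0.67 -0.57  1.76  0.46  0.84  1.26]
```

View pics/side4.png

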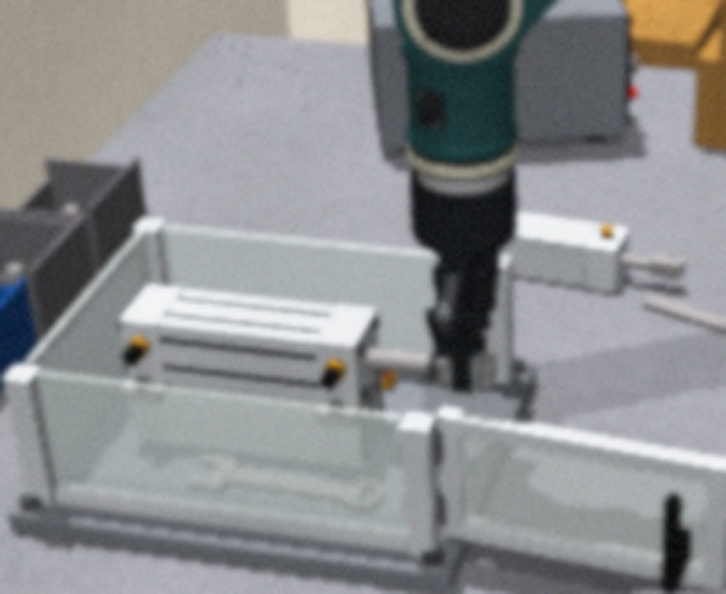

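View pics/top4.png

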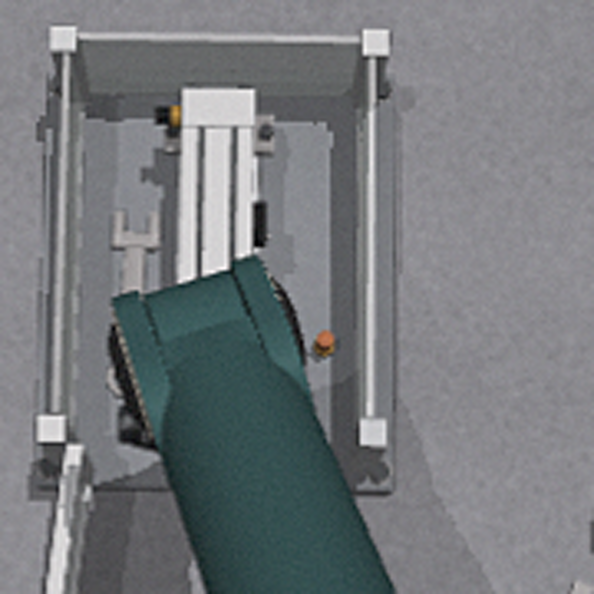

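The side view shows the bare rod drawn out at crop (375–430,360), with the fork in the fingers at about (465,375). The door is still open. TCP travel is 39.2 mm, so I add 0.8 mm and check for slip with the visible fork tip.

>>> {"op": "servo_tool", "data": {"commands": [[[0.8,0,0],[0,0,0],-1],[[0.8,0,0],[0,0,0],-1],[[0.8,0,0],[0,0,0],-1],[[0.8,0,0],[0,0,0],-1],[[0.8,0,0],[0,0,0],-1]]}}

```text
t: 11.1
position: [0.6134, -0.0671, 0.0864]
orientation: [-0.001, 1.0, 0.0, 0.003]
ft_force: [7.3, -0.5, -5.4]
gripper_width: 0.22
```

```bash
python3 -c "
from h import *
st()
P=cv2.imwrite
im=manip.camera('side')
f=lambda a:cv2.resize(a[225:260,230:290],None,fx=8,fy=8,interpolation=cv2.INTER_CUBIC)
a=cv2.resize(cv2.imread('pics/side0.png')[225:260,230:290],None,fx=10,fy=8,interpolation=cv2.INTER_CUBIC)
b=cv2.resize(im[225:260,230:290],None,fx=10,fy=8,interpolation=cv2.INTER_CUBIC)
P('pics/c5.png',np.vstack([a,b]))
for x in (.631,.591,.593,.671,.631): print(x,((proj('side',[x,-.0575,.10])[0]-[230,225])*[10,8]).round(0))
"
```

```text
t 11.1 pos [ 0.6134 -0.0671  0.0864] yaw -3.139 z [ 0.006  0.    -1.   ] F [ 7.31 -0.48 -5.45] M [ 0.12 -1.22  0.04] w 0.22 q7 [ 0.47  0.67 -0.57  1.76  0.46  0.84  1.26]
0.631 [332. 142.]
0.591 [491. 157.]
0.593 [483. 156.]
0.671 [174. 128.]
0.631 [332. 142.]
```

View pics/c5.png

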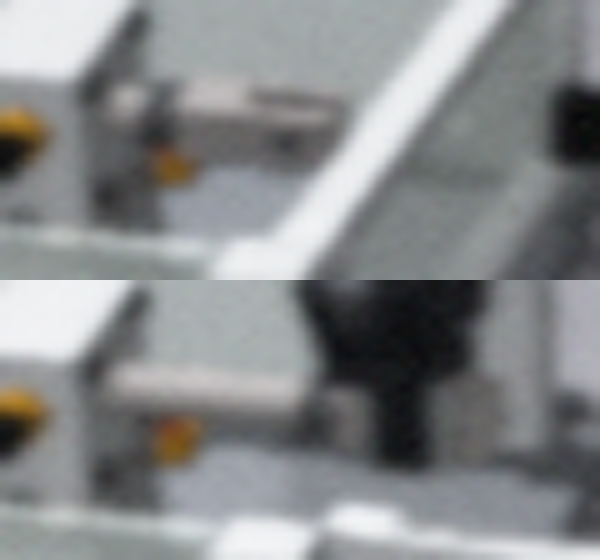

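The fork tip moved from x≈342 (top half) to x≈502 (bottom half) in the crop. That is 160 px against the 159 px predicted for 40 mm, so it has not slipped. TCP travel is 39.9 mm, the axial force is 7.3 N (spring 7 N at 40 mm) and the sideways force is 0.5 N.

```bash
python3 -c "
from h import *
print(manip.finish_job())"
```

```text
the job is handed in; nothing more can be done
None
```

The guard door is open to about 1.68 rad, and the piston rod is drawn out 40 mm and still held by its fork against the spring. I handed the job in at about 11 s of robot time.

- **Door:** I swung it open by its handle and let go. It was still open in the last pictures.
- **Rod:** The tool moved 39.9 mm along the bore axis. The fork tip's shift in the side picture matches 40 mm to within reading error, so there was no slip.
- **Forces:** The last reading was 7.3 N along the bore, as expected from the spring at 40 mm, and 0.5 N sideways. When the grip first closed, the fork took about 5.7 N sideways, because my camera estimate was about 3 mm off in y. I re-centred before pulling.
- **Limits of the checks:** The wrist blocked the top view during the grip, so the slip check rests on the side view and the arm readings. I did not measure the loose items on the bench again. Those in the last close-up views looked unmoved, and the views did not cover the tray, oil bottle or screwdriver.

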